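# Post the dried-up ink bottle into the return box

## Robot

A 6-joint arm with a two-finger parallel gripper is mounted at the origin on the work surface. World frame = base frame: x ahead of the robot, y to its left, z up, the work surface at z = 0. Lengths are in m, angles in rad, forces in N, time in s.
With the tool pointing down it reaches from about 0.25 to 0.775 m from the base axis. Payload 4 kg.
Tool frame: the origin (TCP) lies midway between the tips of the shut fingers; the grasp point (between the pads) lies 19 mm behind it; z points along the fingers, y is the line along which they close (so a half turn about z gives the same grasp; the last joint's range is limited). The gripper opens to 94 mm and grips with 3 to 60 N. Pads are 16 mm wide; open, the fingers measure 119 mm over their backs; the gripper's body (75 mm by 177 mm) begins 78 mm behind the grasp point.
Start: joints at [-0.103, 0.087, 1.371, -0, 1.684, -0.103], TCP at [0.55, -0, 0.206] pointing down, gripper open.
Joint ranges: [-3.1, 3.1], [-0.76, 2.03], [0.27, 2.55], [-1.08, 4.22], [0.17, 2.65], [-2.57, 2.57]. Speed limits (rad/s): [2.79, 2.79, 3.14, 3.14, 3.14, 3.14].

## Interface

Orientations are given as a rotation vector (axis times angle).
In Python, from workcell import read_state, read_camera, calibration, arm, recognise, mark_of gives the robot as it stands. The module is installed in compiled form; this text tells all that it offers.
- The arm moves only by the tool move_arm, never from a script. Its argument "deltas" is a list of rows, each a list of 7 numbers: the gripper command: -1 is shut, 1 is fully open, values between are in proportion, then the shift along the tool's x, y, z in cm, then the turn, a rotation vector about the tool's x, y, z in degrees. In form: [[fingers, x, y, z, wx, wy, wz], ...]. A call has exactly 10 rows; each row is the pose to reach, as a shift and turn from the pose commanded when the call began, along the tool's axes at that moment; what a row does not reach only later rows make up. A row lasts 1/8 s, in which the tool goes at most 62.5 mm and 10.7 degrees, less where a joint would pass 70% of its speed; a pose out of reach is approached as far as the arm can. A call with a gripper value outside its range is refused whole. The fingers move at their own pace and stop on an object; the grip force is fixed at half the most. Time passes only in rows, so rows that repeat a pose let the fingers close, or fill a call up. It gives the time, the measured TCP pose, the force, the opening and the grip force at its end, in the units of the state.
- read_state(): the state, without advancing time (a new reading comes with each control period).
- read_camera(name): name is "scene" or "side" or "wrist"; returns the picture (384x512x3 uint8, blue, green, red); there is no depth.
- calibration(name): a dict with "fx", "fy", "cx", "cy" (pixels), "k1" (the pictures are not rectified: a ray, as slopes to the right and down, at radius r is drawn at 1 + k1 r^2 times it, then the intrinsics apply), "cam_to_world" (4x4, takes a point from camera to world coordinates). Camera axes: x right, y down, z forward; pixel columns grow to the right and rows downward; lengths in m; the calibration is good to about 2 mm. A picture is of the moment at which its call begins: read the wrist's pose just before it. calibration takes no time and is no camera call; for the wrist camera it gives the pose at the moment of the call.
- arm.close_job(): hands the job in; it is judged then, once.
Trained networks look in the newest picture that a camera, given by its name, has taken for a name from the list of things; names that differ only in an ending like _2 or _b are one class to them, and where a whole thing is asked for, a point or a joint stands for the part that bears it (a point fixed in the world has none). Each returns a list of dicts, best first, with "p" (0 to 1); they miss things now and then, are a little off and sometimes report something else, mostly with a low value. They report only what shows in the picture. A call takes as long as a camera call. They do not tell look-alikes from the thing itself.
- recognise(camera, thing): "location" ([x, y, z] in m, in world coordinates, good to about 4 mm: the middle of the surface that is visible of it).
- mark_of(camera, thing): "location" ([x, y, z] in m, in world coordinates, good to about 4 mm: a listed point, or the origin of a listed thing).
The state is a dict: "t": time; "joint_positions": joint angles; "qd": joint speeds; "effort": joint torques, N m; "tcp_pos": TCP position; "eef_rot": TCP orientation; "force": force on the tool from outside, world axes, zero at the start; "torque": the same for the moment, N m; "opening": finger opening in m; "finger_force": force on a finger pad.
Only numpy, scipy, OpenCV 4.12 (cv2) and the standard library are available. Lean on these libraries where they do the work, as an engineer would, in place of code of your own. Each camera call takes 0.05 s, during which the arm holds its last target. There are 200 camera calls.

## Task

The magenta ink bottle has dried up. Pick it up and push it by hand down through the sprung green flap in the top of the ink-return box, so that it drops inside and the flap closes again behind it; do not just drop it onto the flap, and leave the cyan and yellow bottles standing where they are.

Things in the scene. Friction and masses are not known exactly. Their poses are not given: they have to be found in the camera images.
- ink_box: Ink-return box fixed to the desk on the robot's left: oak sides, black roof, green square on its front. 150 (x) by 190 (y) by 210 mm tall, walls, roof and floor 6 mm. Origin: centre of its underside; x points from its front to its back, z up. The roof has a central opening 84 (x) by 120 mm (y), closed by the flap. A bottle held upright over its centre, foot 65 mm below the roof, falls in when let go.
- flap_mid (a point): Green flap filling the roof opening, flush: 80 (x) by 114 (y) by 4 mm. Point: centre of its upper face, 210 mm above the desk when shut; it moves with the flap. z is up when shut; x points to the hinge, which lies along y on the back edge, 41 mm away. It swings only down into the box, to 83 degrees; a weak spring lifts it shut (under 1 N at its centre opens it). A bottle standing in the box clears it.
- ink_magenta_mid (a point): Magenta ink bottle, loose and upright on the desk: straight cylinder 36 mm across, 100 mm tall, about 160 g, white with a magenta band and cap (top 6 mm: a nub 14 mm across). Point: its centre, 50 mm above its foot; z to the cap. May be gripped from above by its upper half, from any side. The bottles stand on the robot's right in any order, centres at least 65 mm apart.
- ink_cyan_mid (a point): Cyan (blue) ink bottle, loose and upright on the desk: straight cylinder 36 mm across, 100 mm tall, about 160 g, white with a cyan band and cap (top 6 mm: a nub 14 mm across). Point: its centre, 50 mm above its foot; z to the cap. To be left alone.
- ink_yellow_mid (a point): Yellow ink bottle, loose and upright on the desk: straight cylinder 36 mm across, 100 mm tall, about 160 g, white with a yellow band and cap (top 6 mm: a nub 14 mm across). Point: its centre, 50 mm above its foot; z to the cap. To be left alone.
Mind the look-alikes: they are no part of the job. What is shaped like the part that bears ink_magenta_mid but purple is not meant.

How it is judged:
On the way:
1. the flap is pushed open at least 30 degrees by the magenta bottle while the fingers hold or push the bottle (angle between flap_mid's own z axis and vertical above 0.52 rad and contact force between the fingers and ink_magenta above 0.5 N and contact force between ink_magenta and flap above 0.05 N), for 0.1 s.
At the end, for the whole second after the job is handed in: The magenta bottle lies or stands at rest inside the box, its centre at least 80 mm below the flap; the flap is shut to within 6 degrees; the cyan and yellow bottles stand upright (within 11 degrees) less than 30 mm from where they were (z of ink_magenta_mid in the frame of flap_mid below -0.08 m and x of ink_magenta_mid in the frame of flap_mid between -0.08 and 0.08 m and y of ink_magenta_mid in the frame of flap_mid between -0.1 and 0.1 m and angle between flap_mid's own z axis and vertical below 0.1 rad and linear speed of ink_magenta below 0.05 m/s and distance of each of ink_cyan_mid, ink_yellow_mid from where it was at the start of the episode below 0.03 m and angle between each of ink_cyan_mid, ink_yellow_mid's own z axis and vertical below 0.2 rad); the robot touches nothing.
It fails at once if the cyan bottle is tipped over or moved by more than 40 mm (distance of ink_cyan_mid from where it was at the start of the episode above 0.04 m or angle between ink_cyan_mid's own z axis and vertical above 0.5 rad).
It fails at once if the yellow bottle is tipped over or moved by more than 40 mm (distance of ink_yellow_mid from where it was at the start of the episode above 0.04 m or angle between ink_yellow_mid's own z axis and vertical above 0.5 rad).
It also fails if it takes over 43 s, if anything falls off the work surface, if the arm or the gripper's body presses on something with over 40 N, if the wrist force passes 120 N, or if a joint passes its speed limit or range.

## Working session

There is one attempt and no reset: what is moved stays moved. The work goes in short steps, Python scripts to look and compute and a tool call to move; the robot and the scene stay as the last step left them, time stands still between calls to the robot, and variables do not carry over. Pictures are saved under pics/ and viewed, at most 10 in all, crops included, and the job is handed in when it is done.

Besides the shell and the picture viewer there is one more tool, called after "Emit:" as name(argument=value, ...), one argument or row to a line, values as JSON. move_arm: Moves the arm, as the interface text tells. Its arguments: {"type":"object","properties":{"deltas":{"type":"array"}},"required":["deltas"]}

```bash
mkdir -p pics
python3 - <<'E'
from workcell import *
import cv2
s=read_state();print(s['t'],s['tcp_pos'],s['eef_rot'],s['opening'])
ims=[]
for c in("scene","side"):
    ims.append(read_camera(c))
    for n in("ink_magenta_mid","ink_cyan_mid","ink_yellow_mid","flap_mid","ink_box"):
        print(c,n,[(round(d['p'],2),[round(v,3) for v in d['location']]) for d in mark_of(c,n)][:5])
for i,n in zip(ims,("scene","side")): cv2.imwrite(f"pics/{n}.png",i)
E
```

```text
0.0 [5.49458452e-01 6.13762912e-05 2.04307971e-01] [-2.22021682e+00 -2.22022489e+00  2.17500045e-03] 0.09404180117077125
scene ink_magenta_mid [(0.71, [0.483, -0.209, 0.051]), (0.55, [0.44, -0.282, 0.056]), (0.51, [0.362, -0.268, 0.053])]
scene ink_cyan_mid [(0.88, [0.432, -0.102, 0.05])]
scene ink_yellow_mid [(0.87, [0.614, -0.186, 0.046]), (0.25, [0.503, 0.218, 0.002])]
scene flap_mid [(0.69, [0.507, 0.213, 0.212])]
scene ink_box [(0.88, [0.506, 0.218, 0.002])]
side ink_magenta_mid [(0.89, [0.483, -0.207, 0.054]), (0.82, [0.359, -0.27, 0.048]), (0.71, [0.441, -0.285, 0.049])]
side ink_cyan_mid [(0.58, [0.435, -0.095, 0.05])]
side ink_yellow_mid [(0.84, [0.611, -0.181, 0.045])]
side flap_mid [(0.53, [0.503, 0.214, 0.21])]
side ink_box [(0.64, [0.505, 0.217, 0.002])]
```

View pics/scene.png

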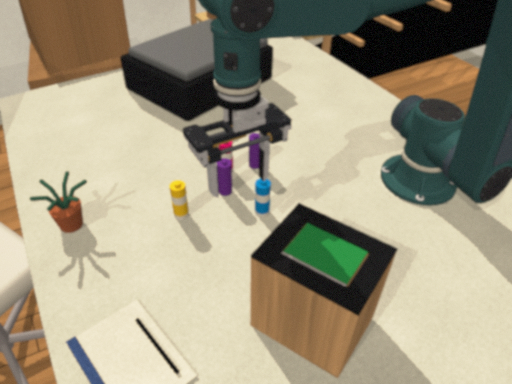

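View pics/side.png

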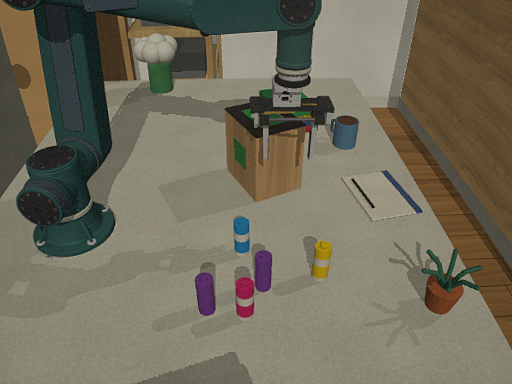

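The magenta bottle is the one near (245,298) in the side view and (226,146) in the scene view. The purple look-alikes are at (205,293) and (263,270) in the side view. The box's green front faces the robot. Next I'll measure the box yaw and check the magenta position by colour.

```bash
cat > h.py <<'E'
import numpy as np, cv2
from workcell import *
def ray(c,px,z):
    k=calibration(c);K=np.array([[k['fx'],0,k['cx']],[0,k['fy'],k['cy']],[0,0,1.]])
    T=np.array(k['cam_to_world'])
    u=cv2.undistortPoints(np.float64(px).reshape(-1,1,2),K,np.array([k['k1'],0,0,0.]),None,None).reshape(-1,2)
    d=np.c_[u,np.ones(len(u))]@T[:3,:3].T;o=T[:3,3]
    return (o+d*((z-o[2])/d[:,2])[:,None])[:,:2]
def proj(c,P):
    k=calibration(c);T=np.linalg.inv(np.array(k['cam_to_world']));p=T[:3,:3]@P+T[:3,3];u=p[:2]/p[2];u=u*(1+k['k1']*u@u)
    return u*[k['fx'],k['fy']]+[k['cx'],k['cy']]
def blob(im,lo,hi):
    m=cv2.inRange(cv2.cvtColor(im,cv2.COLOR_BGR2HSV),lo,hi)
    return max(cv2.findContours(m,cv2.RETR_EXTERNAL,cv2.CHAIN_APPROX_NONE)[0],key=cv2.contourArea)
E
python3 - <<'E'
from h import *
im=cv2.imread('pics/scene.png')
c=blob(im,(50,120,60),(75,255,255))
print(cv2.contourArea(c))
w=ray('scene',c.reshape(-1,2),.21)
r=cv2.minAreaRect(np.float32(w*1000));print(r)
print(cv2.boxPoints(r))
m=cv2.imread('pics/side.png')
b=blob(m,(160,120,80),(176,255,255));print(cv2.boundingRect(b))
for p in [(.483,-.208,.05),(.441,-.284,.05),(.36,-.269,.05)]:print(p,proj('side',np.array(p)),proj('scene',np.array(p)))
E
```

```text
2483.5
((503.4377746582031, 213.29592895507812), (78.4715576171875, 114.719482421875), 25.673730850219727)
[[443.22467 247.99413]
 [492.9264  144.60025]
 [563.6509  178.59773]
 [513.94916 281.9916 ]]
(235, 277, 19, 22)
(0.483, -0.208, 0.05) [263.59743856 269.56387204] [224.11342086 176.53369341]
(0.441, -0.284, 0.05) [244.90153139 297.91764455] [225.56268951 155.57767706]
(0.36, -0.269, 0.05) [204.970718   293.22427205] [254.98080773 149.84089558]
```

Emit:
move_arm(
  deltas=[
    [0.5, -4, -1.5, 0, 0, 0, 9],
    [0.5, -8, -3, 0, 0, 0, 18],
    [0.5, -12, -4.5, 0, 0, 0, 27],
    [0.5, -16.5, -6, 0, 0, 0, 36],
    [0.5, -20.5, -8, 0, 0, 0, 45],
    [0.5, -25, -9.5, 0, 0, 0, 54],
    [0.5, -28.4, -10.9, 0, 0, 0, 64.3],
    [0.5, -28.4, -10.9, 0, 0, 0, 64.3],
    [0.5, -28.4, -10.9, 0, 0, 0, 64.3],
    [0.5, -28.4, -10.9, 0, 0, 0, 64.3],
  ],
)

```text
t: 1.85
tcp_pos: [0.4415, -0.2829, 0.2056]
eef_rot: [-3.062, -0.702, -0.001]
force: [-0.5, -0.4, 0.4]
opening: 0.0705
finger_force: 0.0
```

Run:
```python
from h import *
from scipy.spatial.transform import Rotation as R
s=read_state();print(s['t'],s['tcp_pos'],R.from_rotvec(s['eef_rot']).as_matrix().round(3).tolist(),s['opening'])
im=read_camera('wrist');cv2.imwrite('pics/w1.png',im)
b=blob(im,(160,120,60),(176,255,255));M=cv2.moments(b);print(cv2.boundingRect(b))
print(ray('wrist',[(M['m10']/M['m00'],M['m01']/M['m00'])],.09))
print([(d['p'],np.round(d['location'],3)) for d in mark_of('wrist','ink_magenta_mid')])
read_camera('side')
print([(d['p'],np.round(d['location'],3)) for d in mark_of('side','ink_magenta_mid')])
```

```text
1.85 [ 0.44153848 -0.28294522  0.20559721] [[0.9, 0.436, 0.0], [0.436, -0.9, 0.0], [0.0, -0.0, -1.0]] 0.07048662597354384
(238, 167, 33, 37)
[[ 0.44304029 -0.28360343]]
[(0.84, array([ 0.363, -0.272,  0.051])), (0.77, array([ 0.483, -0.21 ,  0.052]))]
[(0.93, array([ 0.481, -0.209,  0.055])), (0.8, array([ 0.358, -0.268,  0.048])), (0.76, array([ 0.444, -0.284,  0.051]))]
```

View pics/w1.png

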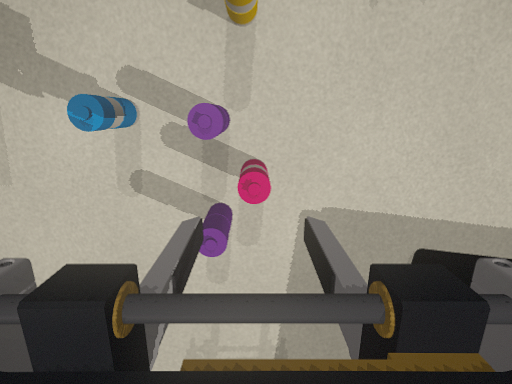

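The magenta cap at (254,187) sits centred between the fingers, and the purple ones are clear of them. I'll descend and grip.

Emit:
move_arm(
  deltas=[
    [0.5, 0, 0, 4, 0, 0, 0],
    [0.5, 0, 0.1, 8, 0, 0, 0],
    [0.5, 0, 0.1, 11, 0, 0, 0],
    [0.5, 0, 0.1, 13.5, 0, 0, 0],
    [0.5, 0, 0.1, 14.4, 0, 0, 0],
    [0.5, 0, 0.1, 14.4, 0, 0, 0],
    [-1, 0, 0.1, 14.4, 0, 0, 0],
    [-1, 0, 0.1, 14.4, 0, 0, 0],
    [-1, 0, 0.1, 14.4, 0, 0, 0],
    [-1, 0, 0.1, 14.4, 0, 0, 0],
  ],
)

```text
t: 3.3
tcp_pos: [0.4415, -0.2849, 0.0618]
eef_rot: [3.063, 0.699, 0.001]
force: [0.1, 1.3, 2.2]
opening: 0.0354
finger_force: 29.9
```

Emit:
move_arm(
  deltas=[
    [-1, 0, 0, -4, 0, 0, 0],
    [-1, 0, 0, -9, 0, 0, 0],
    [-1, 0, 0, -14, 0, 0, 0],
    [-1, 0, 0, -19, 0, 0, 0],
    [-1, 3, -4.5, -23, 0, 0, 0],
    [-1, 6, -9, -26, 0, 0, 0],
    [-1, 9, -13.5, -26, 0, 0, 0],
    [-1, 12, -18, -26, 0, 0, 0],
    [-1, 14, -21, -26, 0, 0, 0],
    [-1, 14, -21, -26, 0, 0, 0],
  ],
)

```text
t: 4.55
tcp_pos: [0.4764, -0.0328, 0.3211]
eef_rot: [-3.061, -0.705, 0.001]
force: [-0.1, 0.2, -1.6]
opening: 0.0355
finger_force: 29.9
```

Emit:
move_arm(
  deltas=[
    [-1, 2.6, -4, 0, 0, 0, 0],
    [-1, 5.3, -8.4, 0, 0, 0, 0],
    [-1, 8, -12.6, 0, 0, 0, 0],
    [-1, 10.6, -16.8, 0, 0, 0, 0],
    [-1, 12.5, -20, 0, 0, 0, 0],
    [-1, 13.2, -21, 0, 0, 0, 0],
    [-1, 13.2, -21, 0, 0, 0, 0],
    [-1, 13.2, -21, 0, 0, 0, 0],
    [-1, 13.2, -21, 0, 0, 0, 0],
    [-1, 13.2, -21, 0, 0, 0, 0],
  ],
)

```text
t: 5.8
tcp_pos: [0.5045, 0.2106, 0.3218]
eef_rot: [3.063, 0.697, 0.001]
force: [-0.3, -0.6, -1.5]
opening: 0.0353
finger_force: 29.9
```

Run:
```python
from h import *
s=read_state();print(s['t'],s['tcp_pos'],s['eef_rot'])
for c in('wrist','scene'):
    im=read_camera(c);cv2.imwrite(f'pics/{c}2.png',im)
    print([(d['p'],np.round(d['location'],3)) for n in('flap_mid','ink_magenta_mid') for d in mark_of(c,n)])
```

```text
5.8 [0.50448392 0.21063405 0.32177174] [3.06320924e+00 6.96599380e-01 7.98654174e-04]
[(0.9, array([0.506, 0.216, 0.208])), (0.89, array([ 0.361, -0.272,  0.048])), (0.82, array([0.505, 0.21 , 0.312])), (0.6, array([ 0.482, -0.208,  0.049])), (0.47, array([ 0.612, -0.183,  0.048]))]
[(0.83, array([0.507, 0.214, 0.211])), (0.78, array([0.503, 0.215, 0.314])), (0.59, array([ 0.365, -0.272,  0.052]))]
```

View pics/wrist2.png

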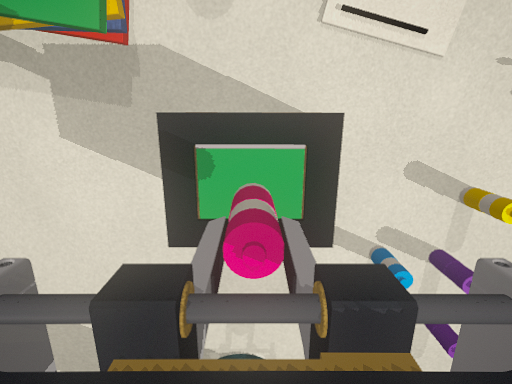

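View pics/scene2.png

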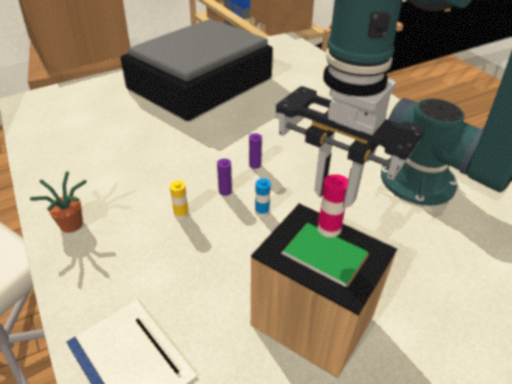

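The bottle is upright at about (253,245) in the wrist view, square with the box and centred over the green flap at (250,183). I'll push down.

Emit:
move_arm(
  deltas=[
    [-1, 0.1, -0.3, 2, 0, 0, 0],
    [-1, 0.1, -0.3, 4, 0, 0, 0],
    [-1, 0.1, -0.3, 5.5, 0, 0, 0],
    [-1, 0.1, -0.3, 7, 0, 0, 0],
    [-1, 0.1, -0.3, 8.5, 0, 0, 0],
    [-1, 0.1, -0.3, 10, 0, 0, 0],
    [-1, 0.1, -0.3, 11.2, 0, 0, 0],
    [-1, 0.1, -0.3, 12, 0, 0, 0],
    [-1, 0.1, -0.3, 12.2, 0, 0, 0],
    [-1, 0.1, -0.3, 12.2, 0, 0, 0],
  ],
)

```text
t: 7.35
tcp_pos: [0.5039, 0.2146, 0.1994]
eef_rot: [3.063, 0.699, -0.001]
force: [-0.6, 0.1, -1.6]
opening: 0.0358
finger_force: 29.9
```

Run:
```python
from h import *
im=read_camera('wrist');cv2.imwrite('pics/w3.png',im)
```

```text
(no output)
```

View pics/w3.png

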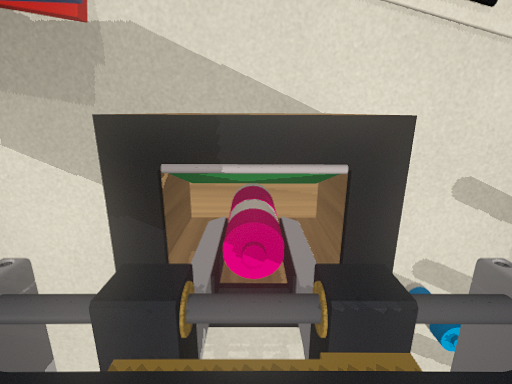

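The flap at (255,178) hangs open and the bottle is in the opening. I'll release it, wait, then rise.

Emit:
move_arm(
  deltas=[
    [0.3, 0, 0, 0, 0, 0, 0],
    [0.3, 0, 0, 0, 0, 0, 0],
    [0.3, 0, 0, 0, 0, 0, 0],
    [0.3, 0, 0, 0, 0, 0, 0],
    [0.3, 0, 0, -2, 0, 0, 0],
    [0.3, 0, 0, -5, 0, 0, 0],
    [0.3, 0, 0, -9, 0, 0, 0],
    [0.3, 0, 0, -12, 0, 0, 0],
    [0.3, 0, 0, -12, 0, 0, 0],
    [0.3, 0, 0, -12, 0, 0, 0],
  ],
)

```text
t: 8.65
tcp_pos: [0.5037, 0.2145, 0.3179]
eef_rot: [3.063, 0.699, -0.003]
force: [-0.1, -0.1, -0.5]
opening: 0.0612
finger_force: 0.0
```

Run:
```python
from h import *
a=read_camera('wrist');b=read_camera('scene');cv2.imwrite('pics/end.png',cv2.resize(np.hstack([a,b]),(800,300)))
print([(d['p'],np.round(d['location'],3)) for n in('flap_mid','ink_magenta_mid','ink_cyan_mid','ink_yellow_mid') for d in mark_of('scene',n)])
```

```text
[(0.75, array([0.504, 0.212, 0.211])), (0.7, array([ 0.364, -0.27 ,  0.052])), (0.68, array([ 0.436, -0.099,  0.046])), (0.65, array([0.507, 0.214, 0.002])), (0.57, array([ 0.613, -0.184,  0.05 ])), (0.17, array([ 0.434, -0.1  ,  0.051]))]
```

View pics/end.png

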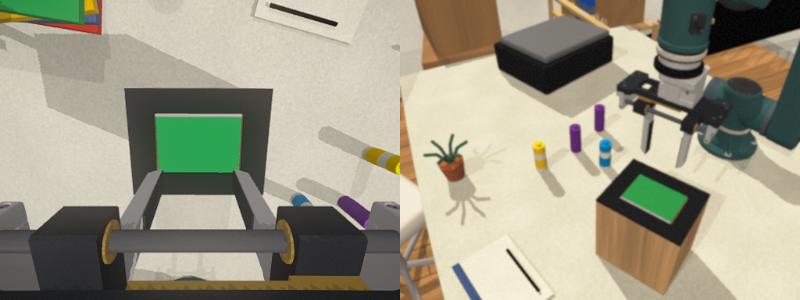

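The flap is shut flush, the bottle is gone inside, the other bottles are unmoved and the gripper is clear.

```bash
python3 -c "
from workcell import *
print(arm.close_job())"
```

```text
the job is handed in; nothing more can be done
None
```

I pushed the magenta bottle through the flap and it dropped into the box; the flap shut behind it, the cyan and yellow bottles stayed where they were, and the job is handed in (no verdict was returned).

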